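# Stand the sample jars in their spill trays

### The arm

A 6-joint arm with a two-finger parallel gripper is mounted at the origin on the work surface. World frame = base frame: x ahead of the robot, y to its left, z up, the work surface at z = 0. Lengths are in m, angles in rad, forces in N, time in s.
With the tool pointing down it reaches from about 0.375 to 0.975 m from the base axis. Payload 3.8 kg.
Tool frame: the origin (TCP) lies midway between the tips of the shut fingers; the grasp point (between the pads) lies 19 mm behind it (arm.grip_depth is the distance from the TCP to the grasp point, in m); z points along the fingers, y is the line along which they close (so a half turn about z gives the same grasp; the last joint's range is limited). The gripper opens to 88 mm and grips with 3 to 60 N. Pads are 18 mm wide; open, the fingers measure 123 mm over their backs; the gripper's body (75 mm by 187 mm) begins 45 mm behind the grasp point.
Start: joints at [-1.275, 0.264, 1.604, -0, 1.274, -0.037], TCP at [0.221, -0.638, 0.239] pointing down, gripper open.
Joint ranges: [-2.63, 2.63], [-0.94, 2.18], [0.31, 2.57], [-1.31, 4.45], [0, 2.66], [-2.55, 2.55]. Speed limits (rad/s): [2.57, 2.57, 3.14, 3.14, 3.14, 3.14].

### API

Orientations are given as [roll, pitch, yaw] about the fixed x, y, z axes, in that order (R = Rz(yaw) Ry(pitch) Rx(roll)).
In Python, from plant import arm gives the robot as it stands.
- The arm moves only by the shell command python3 -m handwheel 'ROWS' [FORCE]. ROWS is a JSON object of lists of equal length, an entry for each row: "translation": the shift along the tool's x, y, z normalised to -1 to 1, where 1 is 20 mm, a list of three; "spin": the turn about the tool's z normalised to -1 to 1, where 1 is 6 degrees; "fingers": the gripper command: -1 is fully open, 1 is shut, values between are in proportion. In form: {"translation": [[dx, dy, dz], ...], "spin": [spin, ...], "fingers": [fingers, ...]}. A call has 1 to 8 rows; each row shifts and turns the commanded pose from where the row before left it, along the tool's axes as they then stand; what a row does not reach is not made up. A row lasts 1/12 s, in which the tool goes at most 41.7 mm and 7.16 degrees, less where a joint would pass 70% of its speed; a pose out of reach is approached as far as the arm can. A call with a number of a shift or a turn outside -1 to 1 is refused whole. A call with a gripper value outside its range is refused whole. The fingers move at their own pace and stop on an object; FORCE is the grip in N (left out, the last holds). Time passes only in rows, so rows that do not move let the fingers close. It gives the time, the measured TCP pose, the force, the opening and the grip force at its end, in the units of the state.
- arm.sense(): the state, without advancing time (a new reading comes with each control period).
- arm.capture(name): name is "scene" or "top"; returns a dict with "image" (400x640x3 uint8, red, green, blue), "fx", "fy", "cx", "cy" (pixels), "k1" (the pictures are not rectified: a ray, as slopes to the right and down, at radius r is drawn at 1 + k1 r^2 times it, then the intrinsics apply), "cam_to_world" (4x4, takes a point from camera to world coordinates). Camera axes: x right, y down, z forward; pixel columns grow to the right and rows downward; lengths in m; the calibration is good to about 2 mm. A picture is of the moment at which its call begins. There is no depth.
- arm.finish_job(): hands the job in; it is judged then, once.
The state is a dict: "t": time; "joint_pos": joint angles; "qvel": joint speeds; "joint_efforts": joint torques, N m; "tcp_pos": TCP position; "tcp_rot": TCP orientation; "wrist_force": force on the tool from outside, world axes, zero at the start; "torque": the same for the moment, N m; "width": finger opening in m; "grasp_force": force on a finger pad.
Only numpy, scipy, OpenCV 4.12 (cv2) and the standard library are available. Lean on these libraries where they do the work, as an engineer would, in place of code of your own. Each camera call takes 0.05 s, during which the arm holds its last target. There are 200 camera calls.

### The job

Stand each of the four amber glass jars upright in the round black spill tray made for its size: the smallest jar in the smallest tray, the next in the next, up to the largest jar in the largest tray, each flat on the tray's floor inside the rim. Set the jars down gently, without dropping or tipping over any of them, and leave the white plastic bottle and the purple tip box where they stand.

Things in the scene. Friction and masses are not known exactly. Their poses are not given: they have to be found in the camera images.
- jar_xs_mid (a point): Loose amber glass jar with a blue screw cap, a plain upright cylinder 26 mm in diameter (cap and glass alike) and 72 mm tall, about 50 g; the smallest of the four jars. The point is the jar's centre, 36 mm above its flat underside; z is its axis, up. It starts upright on the bench.
- jar_s_mid (a point): Loose amber glass jar with a blue screw cap, a plain upright cylinder 38 mm in diameter (cap and glass alike) and 84 mm tall, about 120 g; the second smallest of the four jars. The point is the jar's centre, 42 mm above its flat underside; z is its axis, up. It starts upright on the bench.
- jar_m_mid (a point): Loose amber glass jar with a blue screw cap, a plain upright cylinder 50 mm in diameter (cap and glass alike) and 96 mm tall, about 220 g; the second largest of the four jars. The point is the jar's centre, 48 mm above its flat underside; z is its axis, up. It starts upright on the bench.
- jar_l_mid (a point): Loose amber glass jar with a blue screw cap, a plain upright cylinder 64 mm in diameter (cap and glass alike) and 108 mm tall, about 400 g; the largest of the four jars. The point is the jar's centre, 54 mm above its flat underside; z is its axis, up. It starts upright on the bench.
- tray_xs: Round black plastic spill tray fixed to the bench, outside diameter 50 mm, inside 44 mm, rim 10 mm high and 3 mm thick, flat floor 3 mm above the bench; the smallest of the four trays, made for the smallest jar. Origin: centre of its underside, on the bench; z up.
- tray_s: Round black plastic spill tray fixed to the bench, outside diameter 64 mm, inside 58 mm, rim 10 mm high and 3 mm thick, flat floor 3 mm above the bench; the second smallest of the four trays, made for the second smallest jar. Origin: centre of its underside, on the bench; z up.
- tray_m: Round black plastic spill tray fixed to the bench, outside diameter 78 mm, inside 72 mm, rim 10 mm high and 3 mm thick, flat floor 3 mm above the bench; the second largest of the four trays, made for the second largest jar. Origin: centre of its underside, on the bench; z up.
- tray_l: Round black plastic spill tray fixed to the bench, outside diameter 96 mm, inside 90 mm, rim 10 mm high and 3 mm thick, flat floor 3 mm above the bench; the largest of the four trays, made for the largest jar. Origin: centre of its underside, on the bench; z up.
- white_bottle_mid (a point): Bystander: loose white plastic bottle with a narrower neck and white cap, 50 mm in diameter, 125 mm tall, standing upright. The point is its centre, 62.5 mm above its underside.
- tip_box: Bystander: loose purple pipette-tip box, 80 mm along its x, 115 mm along its y, 57 mm high with the rows of white tips. Origin: centre of its underside; z up.
Not all that is in view belongs to the job. Leave any yellow look-alike of the part that bears jar_l_mid alone.

How it is judged:
At the end, for the whole second after the job is handed in: Each jar stands released, at rest and upright (within 3 degrees) on the floor of the tray of its own size rank (axis within 11, 12, 13, 15 mm of its centre, smallest to largest; height within 3 mm above or 4 mm below nominal); white bottle and tip box are within 20 mm of where they started (horizontal distance between jar_xs_mid and tray_xs below 0.011 m and height (world z) of jar_xs_mid between 0.035 and 0.042 m and angle between each of jar_xs_mid, jar_s_mid, jar_m_mid, jar_l_mid's own z axis and vertical below 0.06 rad and linear speed of each of jar_xs, jar_s, jar_m, jar_l below 0.02 m/s and horizontal distance between jar_s_mid and tray_s below 0.012 m and height (world z) of jar_s_mid between 0.041 and 0.048 m and horizontal distance between jar_m_mid and tray_m below 0.013 m and height (world z) of jar_m_mid between 0.047 and 0.054 m and horizontal distance between jar_l_mid and tray_l below 0.015 m and height (world z) of jar_l_mid between 0.053 and 0.06 m and distance of each of white_bottle_mid, tip_box from where it was at the start of the episode below 0.02 m); the robot touches nothing.
It fails at once if a jar is tipped over (leans more than 55 degrees) (angle between any of jar_xs_mid, jar_s_mid, jar_m_mid, jar_l_mid's own z axis and vertical above 0.96 rad).
It fails at once if a jar is dropped from more than about 25 mm, or thrown (moves free of the fingers at over 0.7 m/s) ((contact force between the fingers and jar_xs below 0.05 N and linear speed of jar_xs above 0.7 m/s) or (contact force between the fingers and jar_s below 0.05 N and linear speed of jar_s above 0.7 m/s) or (contact force between the fingers and jar_m below 0.05 N and linear speed of jar_m above 0.7 m/s) or (contact force between the fingers and jar_l below 0.05 N and linear speed of jar_l above 0.7 m/s)).
It fails at once if the white bottle is moved more than 20 mm (distance of white_bottle_mid from where it was at the start of the episode above 0.02 m).
It fails at once if the tip box is moved more than 20 mm (distance of tip_box from where it was at the start of the episode above 0.02 m).
It also fails if it takes over 102 s, if anything falls off the work surface, if the arm or the gripper's body presses on something with over 40 N, if the wrist force passes 120 N, or if a joint passes its speed limit or range.

## Working session

There is one attempt and no reset: what is moved stays moved. The work goes in short steps, Python scripts to look and compute and a shell command to move; the robot and the scene stay as the last step left them, time stands still between calls to the robot, and variables do not carry over. Pictures are saved under pics/ and viewed, at most 14 in all, crops included, and the job is handed in when it is done.

```bash
mkdir -p pics
python3 - <<'E'
from plant import arm
import cv2, numpy as np, pickle
d={}
for n in("scene","top"):
    c=arm.capture(n); d[n]=c
    cv2.imwrite(f"pics/{n}0.png",c["image"][...,::-1])
    print(n,c["fx"],c["fy"],c["cx"],c["cy"],c["k1"],np.round(c["cam_to_world"],4).tolist())
pickle.dump(d,open("d0.pkl","wb"))
s=arm.sense();print(s)
E
```

```text
scene 380.64390108013157 380.64390108013157 319.6243503204913 198.77394575233885 -0.07601958208569227 [[0.724, 0.4658, -0.5088, 1.029], [0.6896, -0.5088, 0.5154, -0.5272], [-0.0188, -0.724, -0.6895, 0.7611], [0.0, 0.0, 0.0, 1.0]]
top 468.6096525807024 468.6096525807024 315.82235360062094 197.94077957805976 -0.008671701535248724 [[-0.0236, -0.9864, 0.1625, 0.3183], [-0.9996, 0.026, 0.013, -0.0236], [-0.0171, -0.1622, -0.9866, 1.2847], [0.0, 0.0, 0.0, 1.0]]
{'t': 0.1, 'joint_pos': array([-1.27489471e+00,  2.64671410e-01,  1.60521172e+00,  2.62121279e-05,
        1.27368525e+00, -3.69114744e-02]), 'qvel': array([-0.00060032,  0.00033574, -0.00251978, -0.00096185,  0.00051908,
        0.00019276]), 'joint_efforts': array([-3.50330047e-04, -5.03618574e+01, -3.58071363e+01,  7.30660418e-02,
        2.33809993e-02, -5.85024100e-05]), 'tcp_pos': array([ 0.22034107, -0.6373625 ,  0.2375307 ]), 'tcp_rot': array([-3.13961920e+00, -9.79418155e-05,  3.32805295e-01]), 'wrist_force': array([0.04557527, 0.75354909, 0.12694868]), 'torque': array([-0.0353672 ,  0.04100307, -0.01656342]), 'grasp_force': 0.0, 'width': 0.08829275658903568}
```

View pics/scene0.png

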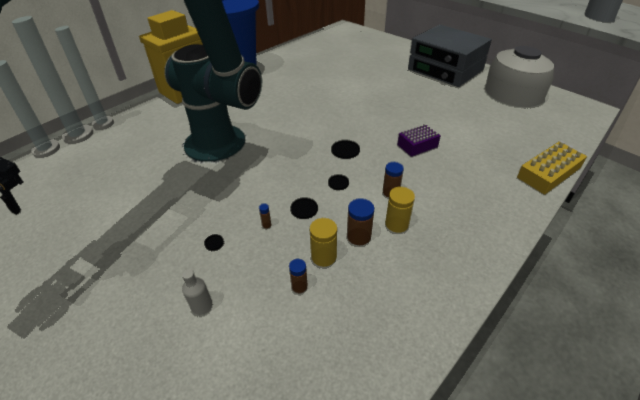

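View pics/top0.png

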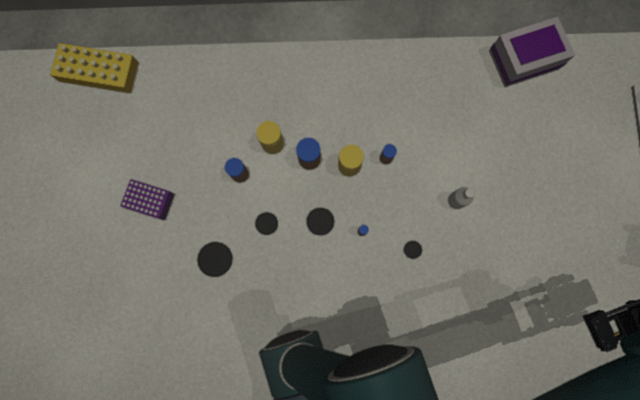

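Both views show the four blue-capped jars: L at top-view (308,150), M (236,168), S (389,153), XS (363,230). The trays are L (215,259), S (267,223), M (320,221) and XS (413,249). There are yellow look-alikes at (269,133) and (351,158), the bottle at (460,197) and the tip box at (147,199).

```bash
cat > h.py <<'E'
import cv2, numpy as np
def plane(c,uv,z):
    K=np.array([[c["fx"],0,c["cx"]],[0,c["fy"],c["cy"]],[0,0,1]])
    p=cv2.undistortPoints(np.float64(uv).reshape(-1,1,2),K,np.array([c["k1"],0,0,0,0])).reshape(-1,2)
    T=c["cam_to_world"]; r=np.c_[p,np.ones(len(p))]@T[:3,:3].T; o=T[:3,3]
    return (o+r*((z-o[2])/r[:,2])[:,None])[:,:2], o[:2]
def blobs(c,lo,hi,amin=30):
    m=cv2.inRange(cv2.cvtColor(c["image"],cv2.COLOR_RGB2HSV),lo,hi)
    cs=cv2.findContours(m,cv2.RETR_EXTERNAL,cv2.CHAIN_APPROX_NONE)[0]
    return [(k.reshape(-1,2),k.reshape(-1,2).mean(0)) for k in cs if cv2.contourArea(k)>amin]
def disc(c,k,z,R):
    "centre of a disc at height z from the clean far edge of its blob"
    P,o=plane(c,k,z); u=P.mean(0)-o; u/=np.linalg.norm(u); v=np.array([-u[1],u[0]])
    e=0.5*z*0+0.0011 # half pixel
    a=P@u; b=P@v
    return u*(a.max()+e-R)+v*(b.max()+b.min())/2, np.ptp(b)/2+e
E
python3 - <<'E'
import pickle,numpy as np
from h import *
d=pickle.load(open("d0.pkl","rb"))
J={"xs":(.072,.013,(363,230),(265,212)),"s":(.084,.019,(389,153),(298,267)),"m":(.096,.025,(236,168),(394,169)),"l":(.108,.032,(308,150),(361,209)),"yA":(.108,.032,(269,133),(401,195)),"yB":(.108,.032,(351,158),(323,228))}
T={"xs":(.01,.025,(413,249),(214,242)),"s":(.01,.032,(267,223),(339,182)),"m":(.01,.039,(320,221),(304,208)),"l":(.01,.048,(215,259),(345,149))}
for nm,D in(("jar",J),("tray",T)):
  for n,(z,R,*px) in D.items():
    for i,v in enumerate(("top","scene")):
      lo,hi=((100,90,40),(130,255,255)) if nm=="jar" else ((0,0,0),(179,255,45))
      if n[0]=="y": lo,hi=(18,120,60),(32,255,255)
      B=blobs(d[v],lo,hi,15)
      k,m=min(B,key=lambda b:np.hypot(*(b[1]-px[1-1+i])))
      p,r=disc(d[v],k,z,R); print(nm,n,v,m.round(),p.round(4),"r",round(r,4),R)
c=d["top"]
print("bottle",plane(c,[(468,193),(452,200)],.12)[0],plane(c,[(452,200)],0)[0])
print("box",plane(c,[(131,180),(173,190),(164,219),(122,207)],.057)[0])
E
```

```text
jar xs top [363. 229.] [ 0.4321 -0.1279] r 0.0114 0.013
jar xs scene [264. 208.] [ 0.4342 -0.132 ] r 0.0127 0.013
jar s top [389. 151.] [ 0.6366 -0.2036] r 0.0176 0.019
jar s scene [297. 267.] [ 0.6383 -0.2072] r 0.0188 0.019
jar m top [234. 167.] [0.6023 0.2041] r 0.0237 0.025
jar m scene [394. 169.] [0.6026 0.2016] r 0.0239 0.025
jar l top [308. 150.] [0.6405 0.0093] r 0.0305 0.032
jar l scene [361. 209.] [0.6421 0.0065] r 0.0307 0.032
jar yA top [270. 137.] [0.6882 0.1126] r 0.0311 0.032
jar yA scene [399. 209.] [0.6878 0.1114] r 0.0326 0.032
jar yB top [350. 160.] [ 0.6183 -0.101 ] r 0.0311 0.032
jar yB scene [323. 241.] [ 0.6196 -0.1036] r 0.0313 0.032
tray xs top [412. 249.] [ 0.3803 -0.2628] r 0.0225 0.025
tray xs scene [214. 242.] [ 0.3816 -0.2675] r 0.0241 0.025
tray s top [266. 223.] [0.4607 0.1284] r 0.0291 0.032
tray s scene [338. 182.] [0.4649 0.1266] r 0.0298 0.032
tray m top [320. 221.] [ 0.4602 -0.0171] r 0.0365 0.039
tray m scene [304. 208.] [ 0.4658 -0.0198] r 0.0377 0.039
tray l top [214. 259.] [0.3678 0.2704] r 0.0452 0.048
tray l scene [345. 149.] [0.3728 0.2652] r 0.0462 0.048
bottle [[ 0.51262216 -0.39065713]
 [ 0.49589855 -0.34936117]] [[ 0.51420073 -0.3829241 ]]
box [[0.58262913 0.48937499]
 [0.55216386 0.37469467]
 [0.47453252 0.39669696]
 [0.50966099 0.51062215]]
```

```bash
Z8='[0,0,0],[0,0,0],[0,0,0],[0,0,0],[0,0,0],[0,0,0],[0,0,0],[0,0,0]'
python3 -m handwheel '{"translation":[[0,0,0],[0,0,0],[0,0,0],[0,0,0],[0,0,0],[0,0,0]],"spin":[-1,-1,-1,-1,-1,-1],"fingers":[-1,-1,-1,-1,-1,-1]}' 25
python3 -m handwheel '{"translation":[[0,0,0],[0,0,0],[0,0,0],[0,0,0],[0,0,0],[0,0,0],[0,0,0]],"spin":[-1,-1,-1,-1,-1,-0.82,0],"fingers":[-1,-1,-1,-1,-1,-1,-1]}'
```

```text
t: 0.6
tcp_pos: [0.2204, -0.6375, 0.2379]
tcp_rot: [-3.141, -0.001, 0.966]
wrist_force: [-0.9, -0.6, 0.5]
width: 0.0881
grasp_force: 0.0
t: 1.18
tcp_pos: [0.2204, -0.6376, 0.238]
tcp_rot: [-3.141, -0.001, 1.573]
wrist_force: [0.4, -1.0, 0.6]
width: 0.088
grasp_force: 0.0
```

```bash
python3 -m handwheel '{"translation":[[1,0.66,0],[1,0.66,0],[1,0.66,0],[1,0.66,0],[1,0.66,0],[1,0.66,0],[1,0.66,0],[1,0.66,0]],"spin":[0,0,0,0,0,0,0,0],"fingers":[-1,-1,-1,-1,-1,-1,-1,-1]}' | grep tcp
python3 -m handwheel '{"translation":[[1,0.66,0],[1,0.66,0],[1,0.66,0],[1,0.66,0],[1,0.66,0],[1,0.66,0],[1,0.66,0],[1,0.66,0]],"spin":[0,0,0,0,0,0,0,0],"fingers":[-1,-1,-1,-1,-1,-1,-1,-1]}' | grep tcp
python3 -m handwheel '{"translation":[[1,0.66,0],[1,0.66,0],[1,0.66,0],[1,0.66,0],[1,0.66,0],[1,0.66,0],[1,0.66,0],[1,0.66,0]],"spin":[0,0,0,0,0,0,0,0],"fingers":[-1,-1,-1,-1,-1,-1,-1,-1]}' | grep tcp
python3 -m handwheel '{"translation":[[1,0.66,0],[1,0.66,0],[1,0.66,0],[1,0.66,0],[1,0.66,0],[1,0.66,0],[1,0.66,0],[0,0,0]],"spin":[0,0,0,0,0,0,0,0],"fingers":[-1,-1,-1,-1,-1,-1,-1,-1]}'
```

```text
tcp_pos: [0.3265, -0.4767, 0.2384]
tcp_rot: [-3.141, -0.0, 1.568]
tcp_pos: [0.4321, -0.3168, 0.2385]
tcp_rot: [-3.141, -0.0, 1.568]
tcp_pos: [0.5377, -0.1569, 0.2384]
tcp_rot: [-3.141, -0.0, 1.568]
t: 3.85
tcp_pos: [0.6314, -0.0147, 0.2382]
tcp_rot: [3.141, -0.002, 1.571]
wrist_force: [0.4, -0.6, -0.6]
width: 0.0881
grasp_force: 0.0
```

```bash
python3 -m handwheel '{"translation":[[0.6,0.26,0],[0.56,0.26,0],[0,0,1],[0,0,1],[0,0,1],[0,0,1],[0,0,0],[0,0,0]],"spin":[0,0,0,0,0,0,0,0],"fingers":[-1,-1,-1,-1,-1,-1,-1,-1]}'
python3 -m handwheel '{"translation":[[0,0,1],[0,0,1],[0,0,1],[0,0,0.8],[0,0,0.6],[0,0,0],[0,0,0]],"spin":[0,0,0,0,0,0,0],"fingers":[-1,-1,-1,-1,-1,-1,-1]}'
python3 -m handwheel '{"translation":[[0,0,0],[0,0,0],[0,0,0],[0,0,0],[0,0,0],[0,0,0],[0,0,0],[0,0,0]],"spin":[0,0,0,0,0,0,0,0],"fingers":[1,1,1,1,1,1,1,1]}' 25
python3 - <<'E'
from plant import arm
import cv2
c=arm.capture("scene");cv2.imwrite("pics/s1.png",c["image"][80:320,180:500,::-1])
E
```

```text
t: 4.52
tcp_pos: [0.639, 0.0051, 0.1574]
tcp_rot: [-3.138, -0.0, 1.569]
wrist_force: [0.4, -0.2, -0.1]
width: 0.0882
grasp_force: 0.0
t: 5.1
tcp_pos: [0.6407, 0.0051, 0.0714]
tcp_rot: [3.141, -0.0, 1.57]
wrist_force: [-0.2, -0.6, 0.1]
width: 0.0885
grasp_force: 0.0
t: 5.77
tcp_pos: [0.6408, 0.0051, 0.0718]
tcp_rot: [3.14, 0.0, 1.571]
wrist_force: [-2.5, -0.0, 4.9]
width: 0.0633
grasp_force: 25.0
```

View pics/s1.png

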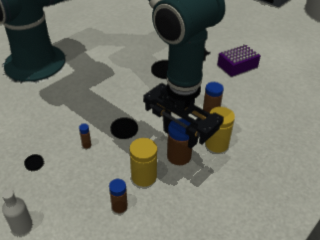

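The large jar is gripped: it shows at crop (180,147) between the fingers, with the yellow jars at (144,162) and (219,130) untouched. Next I lift it and carry it to the large tray.

```bash
python3 -m handwheel '{"translation":[[0,0,-0.5],[0,0,-1],[0,0,-1],[0,0,-1],[0.35,-0.37,0],[0.73,-0.75,0],[0.73,-0.75,0],[0.73,-0.75,0]],"spin":[0,0,0,0,0,0,0,0],"fingers":[1,1,1,1,1,1,1,1]}'
python3 -m handwheel '{"translation":[[0.73,-0.75,0],[0.73,-0.75,0],[0.73,-0.75,0],[0.73,-0.75,0],[0.73,-0.75,0],[0.73,-0.75,0],[0.73,-0.75,0],[0.73,-0.75,0]],"spin":[0,0,0,0,0,0,0,0],"fingers":[1,1,1,1,1,1,1,1]}'
python3 -m handwheel '{"translation":[[0.73,-0.75,0],[0.73,-0.75,0],[0.73,-0.75,0],[0.73,-0.75,0],[0.73,-0.75,0],[0.73,-0.75,0],[0.35,-0.37,0],[0,0,0]],"spin":[0,0,0,0,0,0,0,0],"fingers":[1,1,1,1,1,1,1,1]}'
python3 - <<'E'
from plant import arm
import cv2,numpy as np
for i,n in enumerate(("scene","top")):
    c=arm.capture(n);cv2.imwrite(f"pics/l{i}.png",c["image"][...,::-1])
    if i: cv2.imwrite("pics/l1.png",c["image"][150:350,100:420,::-1])
    else: cv2.imwrite("pics/l0.png",c["image"][60:260,220:540,::-1])
a=cv2.imread("pics/l0.png");b=cv2.imread("pics/l1.png");cv2.imwrite("pics/l.png",cv2.resize(np.hstack([a,b]),None,fx=1.25,fy=1.25))
print(arm.sense()["tcp_pos"])
E
```

```text
t: 6.48
tcp_pos: [0.5856, 0.0567, 0.139]
tcp_rot: [-3.139, -0.0, 1.57]
wrist_force: [0.0, 0.8, -3.0]
width: 0.0633
grasp_force: 25.0
t: 7.15
tcp_pos: [0.4652, 0.1733, 0.1389]
tcp_rot: [-3.139, 0.001, 1.571]
wrist_force: [-0.1, -0.0, -3.2]
width: 0.0636
grasp_force: 25.0
t: 7.82
tcp_pos: [0.3679, 0.2678, 0.1394]
tcp_rot: [-3.139, 0.001, 1.573]
wrist_force: [-0.3, -0.5, -4.2]
width: 0.0635
grasp_force: 25.0
[0.36992468 0.26709235 0.14000478]
```

View pics/l.png

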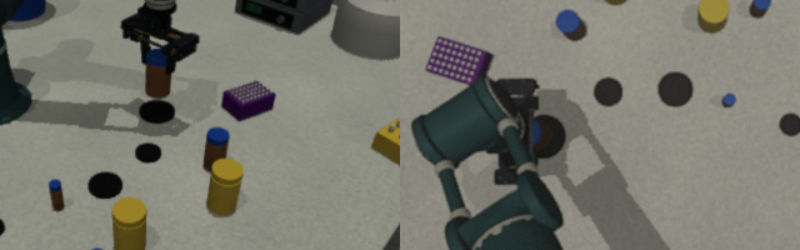

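The large jar hangs above the large tray: jar at (157,75) and tray at (157,111) in the left panel. I lower it slowly until it touches.

```bash
python3 -m handwheel '{"translation":[[0,0,0.8],[0,0,0.9],[0,0,0.7],[0,0,0.4],[0,0,0.2],[0,0,0],[0,0,0]],"spin":[0,0,0,0,0,0,0],"fingers":[1,1,1,1,1,1,1]}'
python3 -m handwheel '{"translation":[[0,0,0.1],[0,0,0.05],[0,0,0.05],[0,0,0],[0,0,0]],"spin":[0,0,0,0,0],"fingers":[1,1,1,1,1]}'
```

```text
t: 8.5
tcp_pos: [0.3711, 0.2673, 0.081]
tcp_rot: [3.141, -0.0, 1.57]
wrist_force: [0.1, 0.1, -3.3]
width: 0.0631
grasp_force: 25.0
t: 8.92
tcp_pos: [0.3706, 0.2675, 0.0769]
tcp_rot: [3.141, -0.0, 1.571]
wrist_force: [-0.0, 0.2, -3.6]
width: 0.0635
grasp_force: 25.0
```

```bash
python3 -m handwheel '{"translation":[[0,0,0.05],[0,0,0.05],[0,0,0],[0,0,0]],"spin":[0,0,0,0],"fingers":[1,1,1,1]}'
python3 -m handwheel '{"translation":[[0,0,0],[0,0,0],[0,0,0],[0,0,0],[0,0,0],[0,0,0]],"spin":[0,0,0,0,0,0],"fingers":[-1,-1,-1,-1,-1,-1]}'
python3 -m handwheel '{"translation":[[0,0,-0.5],[0,0,-1],[0,0,-1],[0,0,-1],[0,0,-1],[0,0,-1],[0,0,0],[0,0,0]],"spin":[0,0,0,0,0,0,0,0],"fingers":[-1,-1,-1,-1,-1,-1,-1,-1]}'
```

```text
t: 9.25
tcp_pos: [0.3707, 0.2676, 0.0749]
tcp_rot: [3.141, -0.0, 1.571]
wrist_force: [-1.1, 0.4, -1.7]
width: 0.0631
grasp_force: 25.0
t: 9.75
tcp_pos: [0.3706, 0.2675, 0.0748]
tcp_rot: [3.141, -0.0, 1.571]
wrist_force: [-0.0, 0.8, 1.2]
width: 0.0884
grasp_force: 0.0
t: 10.42
tcp_pos: [0.3715, 0.268, 0.1864]
tcp_rot: [3.138, -0.002, 1.571]
wrist_force: [-0.1, 0.4, -0.5]
width: 0.0884
grasp_force: 0.0
```

```bash
python3 -m handwheel '{"translation":[[-0.27,0.97,0],[-0.27,0.97,0],[-0.27,0.97,0],[-0.27,0.97,0],[-0.27,0.97,0],[-0.27,0.97,0],[-0.27,0.97,0],[-0.27,0.97,0]],"spin":[0,0,0,0,0,0,0,0],"fingers":[-1,-1,-1,-1,-1,-1,-1,-1]}'|grep tcp
python3 -m handwheel '{"translation":[[-0.27,0.97,0],[-0.27,0.97,0],[-0.25,0.97,0],[-0.24,0.93,0],[0,0,0],[0,0,0]],"spin":[0,0,0,0,0,0],"fingers":[-1,-1,-1,-1,-1,-1]}'|grep tcp
python3 -m handwheel '{"translation":[[0,0,1],[0,0,1],[0,0,1],[0,0,1],[0,0,1],[0,0,0.8],[0,0,0.45],[0,0,0]],"spin":[0,0,0,0,0,0,0,0],"fingers":[-1,-1,-1,-1,-1,-1,-1,-1]}'
python3 -m handwheel '{"translation":[[0,0,0],[0,0,0],[0,0,0],[0,0,0],[0,0,0],[0,0,0],[0,0,0],[0,0,0]],"spin":[0,0,0,0,0,0,0,0],"fingers":[1,1,1,1,1,1,1,1]}' 20
```

```text
tcp_pos: [0.5254, 0.2233, 0.1825]
tcp_rot: [-3.138, 0.001, 1.571]
tcp_pos: [0.6018, 0.203, 0.1825]
tcp_rot: [-3.138, 0.001, 1.57]
t: 12.25
tcp_pos: [0.5989, 0.2032, 0.0564]
tcp_rot: [-3.135, 0.002, 1.571]
wrist_force: [0.1, -0.9, -0.6]
width: 0.0879
grasp_force: 0.0
t: 12.92
tcp_pos: [0.6027, 0.2037, 0.0604]
tcp_rot: [3.141, -0.0, 1.571]
wrist_force: [-1.5, -0.1, 3.8]
width: 0.0496
grasp_force: 20.0
```

```bash
python3 -m handwheel '{"translation":[[0,0,-0.5],[0,0,-1],[0,0,-1],[0,0,-1],[-0.43,-0.27,0],[-0.85,-0.535,0],[-0.85,-0.535,0],[-0.85,-0.535,0]],"spin":[0,0,0,0,0,0,0,0],"fingers":[1,1,1,1,1,1,1,1]}'
python3 -m handwheel '{"translation":[[-0.85,-0.535,0],[-0.85,-0.535,0],[-0.85,-0.535,0],[-0.85,-0.535,0],[-0.85,-0.535,0],[-0.85,-0.535,0],[-0.85,-0.535,0],[-0.85,-0.535,0]],"spin":[0,0,0,0,0,0,0,0],"fingers":[1,1,1,1,1,1,1,1]}'|grep tcp
python3 -m handwheel '{"translation":[[-0.85,-0.535,0],[-0.43,-0.27,0],[0,0,0],[0,0,0.8],[0,0,1],[0,0,0.8],[0,0,0],[0,0,0]],"spin":[0,0,0,0,0,0,0,0],"fingers":[1,1,1,1,1,1,1,1]}'
python3 -m handwheel '{"translation":[[0,0,0.3],[0,0,0.1],[0,0,0],[0,0,0]],"spin":[0,0,0,0],"fingers":[1,1,1,1]}'
```

```text
t: 13.58
tcp_pos: [0.5633, 0.1427, 0.1283]
tcp_rot: [-3.14, 0.001, 1.571]
wrist_force: [-0.1, -2.0, -2.6]
width: 0.0496
grasp_force: 20.0
tcp_pos: [0.4772, 0.0068, 0.1283]
tcp_rot: [-3.139, 0.0, 1.571]
t: 14.92
tcp_pos: [0.4623, -0.017, 0.0766]
tcp_rot: [-3.139, -0.001, 1.571]
wrist_force: [-0.0, 0.3, -1.3]
width: 0.0491
grasp_force: 20.0
t: 15.25
tcp_pos: [0.4637, -0.0176, 0.0702]
tcp_rot: [3.141, 0.0, 1.571]
wrist_force: [0.0, -0.8, -2.3]
width: 0.0497
grasp_force: 20.0
```

```bash
python3 -m handwheel '{"translation":[[0,0,0.15],[0,0,0.1],[0,0,0.05],[0,0,0.05],[0,0,0],[0,0,0]],"spin":[0,0,0,0,0,0],"fingers":[1,1,1,1,1,1]}'
python3 -m handwheel '{"translation":[[0,0,0],[0,0,0],[0,0,0],[0,0,0],[0,0,0],[0,0,0]],"spin":[0,0,0,0,0,0],"fingers":[-1,-1,-1,-1,-1,-1]}'
python3 -m handwheel '{"translation":[[0,0,-0.5],[0,0,-1],[0,0,-1],[0,0,-1],[0,0,-1],[0,0,-1],[0,0,0],[0,0,0]],"spin":[0,0,0,0,0,0,0,0],"fingers":[-1,-1,-1,-1,-1,-1,-1,-1]}'
```

```text
t: 15.75
tcp_pos: [0.4632, -0.0176, 0.0634]
tcp_rot: [-3.141, 0.0, 1.571]
wrist_force: [-4.5, 1.2, 6.6]
width: 0.0491
grasp_force: 20.0
t: 16.25
tcp_pos: [0.4633, -0.0176, 0.0627]
tcp_rot: [3.141, -0.0, 1.571]
wrist_force: [0.6, 0.8, 0.3]
width: 0.0864
grasp_force: 0.0
t: 16.92
tcp_pos: [0.4644, -0.0177, 0.1744]
tcp_rot: [3.138, 0.0, 1.571]
wrist_force: [0.1, 0.2, 0.3]
width: 0.0882
grasp_force: 0.0
```

```bash
python3 -m handwheel '{"translation":[[-0.94,0.873,0],[-0.94,0.873,0],[-0.94,0.873,0],[-0.94,0.873,0],[-0.94,0.873,0],[-0.94,0.873,0],[-0.94,0.873,0],[-0.94,0.873,0]],"spin":[0,0,0,0,0,0,0,0],"fingers":[-1,-1,-1,-1,-1,-1,-1,-1]}'|grep tcp
python3 -m handwheel '{"translation":[[-0.94,0.873,0],[-0.94,0.873,0],[0,0,0],[0,0,0]],"spin":[0,0,0,0],"fingers":[-1,-1,-1,-1]}'|grep tcp
python3 -m handwheel '{"translation":[[0,0,1],[0,0,1],[0,0,1],[0,0,1],[0,0,1],[0,0,0.75],[0,0,0.4],[0,0,0]],"spin":[0,0,0,0,0,0,0,0],"fingers":[-1,-1,-1,-1,-1,-1,-1,-1]}'
python3 -m handwheel '{"translation":[[0,0,0],[0,0,0],[0,0,0],[0,0,0],[0,0,0],[0,0,0],[0,0,0],[0,0,0]],"spin":[0,0,0,0,0,0,0,0],"fingers":[1,1,1,1,1,1,1,1]}' 15
```

```text
tcp_pos: [0.6024, -0.1687, 0.1703]
tcp_rot: [-3.138, -0.001, 1.57]
tcp_pos: [0.6371, -0.2062, 0.1702]
tcp_rot: [-3.138, -0.001, 1.569]
t: 18.58
tcp_pos: [0.6353, -0.2043, 0.0467]
tcp_rot: [-3.136, -0.002, 1.571]
wrist_force: [-1.2, 0.2, -1.0]
width: 0.088
grasp_force: 0.0
t: 19.25
tcp_pos: [0.6378, -0.2057, 0.0499]
tcp_rot: [3.142, 0.0, 1.571]
wrist_force: [-0.8, -0.3, 1.8]
width: 0.0376
grasp_force: 15.0
```

```bash
python3 -m handwheel '{"translation":[[0,0,-0.5],[0,0,-1],[0,0,-1],[0,0,-1],[0,0,-1],[0,0,-1],[0,0,-1],[0,0,-0.5]],"spin":[0,0,0,0,0,0,0,0],"fingers":[1,1,1,1,1,1,1,1]}'
python3 -m handwheel '{"translation":[[0.49,-0.255,0],[0.985,-0.514,0],[0.985,-0.514,0],[0.985,-0.514,0],[0.985,-0.514,0],[0.985,-0.514,0],[0.985,-0.514,0],[0.985,-0.514,0]],"spin":[0,0,0,0,0,0,0,0],"fingers":[1,1,1,1,1,1,1,1]}'|grep tcp
python3 -m handwheel '{"translation":[[0.985,-0.514,0],[0.985,-0.514,0],[0.985,-0.514,0],[0.985,-0.514,0],[0.985,-0.514,0],[0.985,-0.514,0],[0.985,-0.514,0],[0.985,-0.514,0]],"spin":[0,0,0,0,0,0,0,0],"fingers":[1,1,1,1,1,1,1,1]}'|grep tcp
python3 -m handwheel '{"translation":[[0.985,-0.514,0],[0.49,-0.255,0],[0,0,0],[0,0,0]],"spin":[0,0,0,0],"fingers":[1,1,1,1]}'
python3 -m handwheel '{"translation":[[0,0,0.8],[0,0,1],[0,0,1],[0,0,1],[0,0,1],[0,0,0.8],[0,0,0],[0,0,0]],"spin":[0,0,0,0,0,0,0,0],"fingers":[1,1,1,1,1,1,1,1]}'
```

```text
t: 19.92
tcp_pos: [0.639, -0.2061, 0.1934]
tcp_rot: [3.138, 0.001, 1.571]
wrist_force: [-0.0, -0.1, -0.8]
width: 0.0374
grasp_force: 15.0
tcp_pos: [0.5585, -0.0563, 0.1879]
tcp_rot: [-3.139, -0.001, 1.571]
tcp_pos: [0.4762, 0.1008, 0.1881]
tcp_rot: [-3.139, 0.0, 1.571]
t: 21.58
tcp_pos: [0.4625, 0.1292, 0.189]
tcp_rot: [-3.141, 0.001, 1.572]
wrist_force: [-0.7, 0.2, -1.3]
width: 0.0375
grasp_force: 15.0
t: 22.25
tcp_pos: [0.4626, 0.1281, 0.0767]
tcp_rot: [-3.139, 0.001, 1.569]
wrist_force: [0.9, -0.8, -1.5]
width: 0.0376
grasp_force: 15.0
```

```bash
python3 -m handwheel '{"translation":[[0,0,0.5],[0,0,0.3],[0,0,0.2],[0,0,0.1],[0,0,0.1],[0,0,0.05],[0,0,0],[0,0,0]],"spin":[0,0,0,0,0,0,0,0],"fingers":[1,1,1,1,1,1,1,1]}'
```

```text
t: 22.92
tcp_pos: [0.4634, 0.1293, 0.053]
tcp_rot: [3.141, -0.0, 1.571]
wrist_force: [0.1, -0.1, -0.7]
width: 0.0375
grasp_force: 15.0
```

```bash
python3 -m handwheel '{"translation":[[0,0,0],[0,0,0],[0,0,0],[0,0,0],[0,0,0],[0,0,0],[0,0,0]],"spin":[0,0,0,0,0,0,0],"fingers":[-1,-1,-1,-1,-1,-1,-1]}'
python3 -m handwheel '{"translation":[[0,0,-0.5],[0,0,-1],[0,0,-1],[0,0,-1],[0,0,-1],[0,0,-1],[0,0,0],[0,0,0]],"spin":[0,0,0,0,0,0,0,0],"fingers":[-1,-1,-1,-1,-1,-1,-1,-1]}'
python3 -m handwheel '{"translation":[[-0.93,-0.106,0],[-0.93,-0.106,0],[-0.93,-0.106,0],[-0.93,-0.106,0],[-0.93,-0.106,0],[-0.93,-0.106,0],[-0.93,-0.106,0],[-0.93,-0.106,0]],"spin":[0,0,0,0,0,0,0,0],"fingers":[-1,-1,-1,-1,-1,-1,-1,-1]}'|grep tcp
python3 -m handwheel '{"translation":[[-0.93,-0.106,0],[-0.93,-0.106,0],[-0.93,-0.106,0],[-0.93,-0.106,0],[-0.93,-0.106,0],[-0.90,-0.106,0],[0,0,0],[0,0,0]],"spin":[0,0,0,0,0,0,0,0],"fingers":[-1,-1,-1,-1,-1,-1,-1,-1]}'|grep tcp
python3 -m handwheel '{"translation":[[0,0,1],[0,0,1],[0,0,1],[0,0,1],[0,0,1],[0,0,0.75],[0,0,0.4],[0,0,0]],"spin":[0,0,0,0,0,0,0,0],"fingers":[-1,-1,-1,-1,-1,-1,-1,-1]}'
python3 -m handwheel '{"translation":[[0,0,0],[0,0,0],[0,0,0],[0,0,0],[0,0,0],[0,0,0],[0,0,0],[0,0,0]],"spin":[0,0,0,0,0,0,0,0],"fingers":[1,1,1,1,1,1,1,1]}' 10
```

```text
t: 23.5
tcp_pos: [0.4632, 0.1292, 0.0527]
tcp_rot: [3.142, -0.0, 1.571]
wrist_force: [-0.6, -0.2, 1.2]
width: 0.0821
grasp_force: 0.0
t: 24.17
tcp_pos: [0.4644, 0.1294, 0.1644]
tcp_rot: [3.138, -0.001, 1.571]
wrist_force: [0.4, -0.0, 0.3]
width: 0.0876
grasp_force: 0.0
tcp_pos: [0.4447, -0.0203, 0.1609]
tcp_rot: [-3.138, -0.0, 1.571]
tcp_pos: [0.4324, -0.1307, 0.1613]
tcp_rot: [-3.139, -0.001, 1.568]
t: 26.17
tcp_pos: [0.4313, -0.129, 0.0373]
tcp_rot: [-3.137, -0.002, 1.572]
wrist_force: [-0.2, -0.1, 0.9]
width: 0.0879
grasp_force: 0.0
t: 26.83
tcp_pos: [0.4335, -0.1307, 0.0399]
tcp_rot: [3.141, 0.0, 1.57]
wrist_force: [0.6, -0.1, 0.4]
width: 0.0369
grasp_force: 0.0
```

```bash
python3 -m handwheel '{"translation":[[0,0,0],[0,0,0],[0,0,0],[0,0,0],[0,0,0],[0,0,0],[0,0,0],[0,0,0]],"spin":[0,0,0,0,0,0,0,0],"fingers":[1,1,1,1,1,1,1,1]}' 10
python3 -m handwheel '{"translation":[[0,0,-0.5],[0,0,-1],[0,0,-1],[0,0,0],[-0.47,-0.17,0],[-0.9,-0.35,0],[-0.9,-0.35,0],[-0.9,-0.35,0]],"spin":[0,0,0,0,0,0,0,0],"fingers":[1,1,1,1,1,1,1,1]}'
python3 -m handwheel '{"translation":[[-0.9,-0.35,0],[-0.9,-0.35,0],[-0.9,-0.35,0],[-0.9,-0.35,0],[0,0,0],[0,0,0]],"spin":[0,0,0,0,0,0],"fingers":[1,1,1,1,1,1]}'
python3 -m handwheel '{"translation":[[0,0,0.7],[0,0,0.6],[0,0,0.4],[0,0,0.3],[0,0,0.1],[0,0,0],[0,0,0]],"spin":[0,0,0,0,0,0,0],"fingers":[1,1,1,1,1,1,1]}'
python3 - <<'E'
from plant import arm
import cv2
c=arm.capture("scene");cv2.imwrite("pics/x.png",cv2.resize(c["image"][100:320,150:430,::-1],None,fx=2,fy=2))
E
```

```text
t: 27.5
tcp_pos: [0.4334, -0.1306, 0.0397]
tcp_rot: [-3.142, -0.0, 1.571]
wrist_force: [-0.6, 0.7, 0.1]
width: 0.0257
grasp_force: 10.0
t: 28.17
tcp_pos: [0.4076, -0.1945, 0.0886]
tcp_rot: [-3.14, -0.001, 1.572]
wrist_force: [0.2, -0.5, 0.1]
width: 0.0255
grasp_force: 10.0
t: 28.67
tcp_pos: [0.3798, -0.2663, 0.0886]
tcp_rot: [-3.14, -0.001, 1.568]
wrist_force: [-0.4, 0.5, -0.6]
width: 0.0254
grasp_force: 10.0
t: 29.25
tcp_pos: [0.3813, -0.2659, 0.0479]
tcp_rot: [3.141, 0.0, 1.571]
wrist_force: [-0.1, -0.3, 0.0]
width: 0.0254
grasp_force: 10.0
```

View pics/x.png

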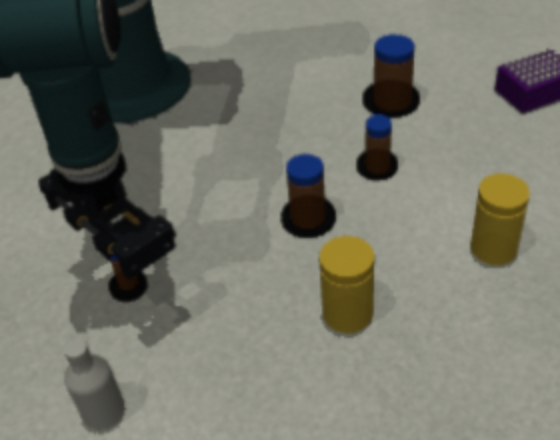

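The picture shows three jars standing in their trays: L (393,75), S (377,147) and M (306,197). The XS jar hangs over its tray at (127,285). I lower it the last 5 mm, release, retreat, and check.

```bash
python3 -m handwheel '{"translation":[[0,0,0.1],[0,0,0.1],[0,0,0.05],[0,0,0],[0,0,0]],"spin":[0,0,0,0,0],"fingers":[1,1,1,1,1]}'
python3 -m handwheel '{"translation":[[0,0,0],[0,0,0],[0,0,0],[0,0,0],[0,0,0],[0,0,0],[0,0,0],[0,0,0]],"spin":[0,0,0,0,0,0,0,0],"fingers":[-1,-1,-1,-1,-1,-1,-1,-1]}'
python3 -m handwheel '{"translation":[[0,0,-0.5],[0,0,-1],[0,0,-1],[0,0,-1],[0,0,-1],[0,0,-1],[0,0,-1],[0,0,-1]],"spin":[0,0,0,0,0,0,0,0],"fingers":[-1,-1,-1,-1,-1,-1,-1,-1]}'
python3 -m handwheel '{"translation":[[-1,0,0],[-1,0,0],[-1,0,0],[-1,0,0],[-1,0,0],[-1,0,0],[-1,0,0],[-1,0,0]],"spin":[0,0,0,0,0,0,0,0],"fingers":[-1,-1,-1,-1,-1,-1,-1,-1]}'|grep tcp
python3 -m handwheel '{"translation":[[-1,0,0],[-1,0,0],[0,0,0],[0,0,0],[0,0,0],[0,0,0]],"spin":[0,0,0,0,0,0],"fingers":[-1,-1,-1,-1,-1,-1]}'|grep tcp
python3 - <<'E'
from plant import arm
from h import *
J={"xs":(.072,.013,.3808,-.266),"s":(.084,.019,.463,.1294),"m":(.096,.025,.4637,-.018),"l":(.108,.032,.370,.270)}
for v in("scene","top"):
    c=arm.capture(v);cv2.imwrite(f"pics/e_{v}.png",c["image"][...,::-1])
    B=blobs(c,(100,90,40),(130,255,255),15)
    for n,(h,R,x,y) in J.items():
        r=[disc(c,k,h+.003,R) for k,m in B]
        p,rr=min(r,key=lambda q:np.hypot(*(q[0]-(x,y))));print(v,n,p.round(4),"d mm",((p-(x,y))*1000).round(1),rr.round(4))
E
```

```text
t: 29.72
tcp_pos: [0.381, -0.266, 0.0427]
tcp_rot: [3.142, 0.0, 1.57]
wrist_force: [-0.7, 0.7, -1.8]
width: 0.0257
grasp_force: 10.0
t: 30.38
tcp_pos: [0.381, -0.266, 0.0427]
tcp_rot: [-3.142, -0.0, 1.571]
wrist_force: [-0.1, -1.1, 0.2]
width: 0.0769
grasp_force: 0.0
t: 31.05
tcp_pos: [0.3809, -0.2659, 0.1945]
tcp_rot: [3.141, 0.0, 1.571]
wrist_force: [0.3, -0.1, -0.5]
width: 0.0881
grasp_force: 0.0
tcp_pos: [0.3809, -0.4269, 0.1935]
tcp_rot: [3.141, 0.0, 1.57]
tcp_pos: [0.3809, -0.4649, 0.1928]
tcp_rot: [-3.141, -0.001, 1.571]
scene xs [ 0.3816 -0.2674] d mm [ 0.8 -1.4] 0.0129
scene s [0.4636 0.1286] d mm [ 0.6 -0.8] 0.0183
scene m [ 0.4637 -0.0192] d mm [-0.  -1.2] 0.025
scene l [0.3708 0.2689] d mm [ 0.8 -1.1] 0.031
top xs [ 0.3806 -0.2634] d mm [-0.2  2.6] 0.0147
top s [0.4629 0.1294] d mm [-0.1  0. ] 0.0202
top m [ 0.4636 -0.0163] d mm [-0.1  1.7] 0.0259
top l [0.371  0.2714] d mm [1.  1.4] 0.0331
```

View pics/e_scene.png

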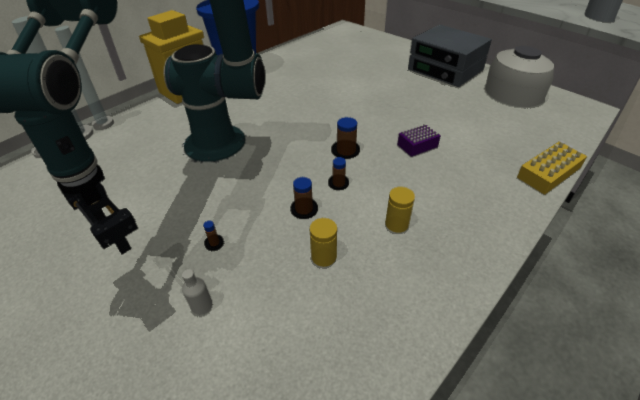

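View pics/e_top.png

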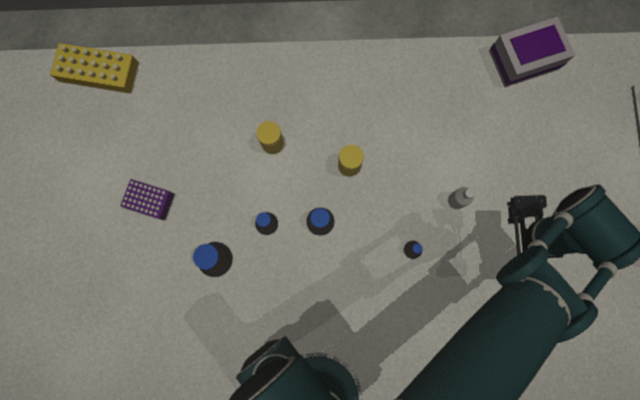

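All four jars stand upright in their trays, within about 3 mm of centre: scene view L (346,137), S (339,172), M (303,197), XS (212,235). The bottle (197,293) and tip box (418,139) haven't moved, and the arm is clear.

```bash
python3 -c "
from plant import arm
print(arm.finish_job())"
```

```text
the job is handed in; nothing more can be done
None
```

The job is handed in after about 32 s of robot time: each of the four jars stands upright in its matching tray, within about 3 mm of centre by the camera images, and the bottle and tip box are where they started; the hand-in returned no verdict.

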